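Hold a spread snap ring in the centrifuge axle's groove

ROBOT

A 7-joint arm with a two-finger parallel gripper is mounted at the origin on the work surface. World frame = base frame: x ahead of the robot, y to its left, z up, the work surface at z = 0. Lengths are in m, angles in rad, forces in N, time in s.
With the tool pointing down it reaches from about 0.425 to 0.975 m from the base axis. Payload 16.7 kg.
Tool frame: the origin (TCP) lies midway between the tips of the shut fingers; the grasp point (between the pads) lies r.tcp_to_grasp behind it (r.tcp_to_grasp is the distance from the TCP to the grasp point, in m); z points along the fingers, x is the direction in which the jaws open and shut, and the axes are right-handed (so a half turn about z gives the same grasp; the last joint's range is limited). The gripper opens to 85 mm and grips with 20 to 120 N. Pads are 22 mm wide; open, the fingers measure 114 mm over their backs; the gripper's body (76 mm by 85 mm) begins 54 mm behind the grasp point. The pads swing forward as they close: fully open they stand 13 mm farther back than shut.
Start: joints at [1.192, 0.426, 0.074, 1.606, -0.034, 1.111, -0.067], TCP at [0.153, -0.657, 0.231] pointing down, gripper open.
Joint ranges: [-2.85, 2.85], [-0.5, 2.14], [-1.23, 1.37], [0.21, 2.46], [-1.02, 4.16], [0.16, 2.05], [-2.73, 2.73]. Speed limits (rad/s): [1.89, 1.89, 2.39, 2.39, 3.01, 3.01, 3.01].

INTERFACE

Orientations are given as a 3x3 rotation matrix whose columns are the frame's x, y, z axes.
In Python, from cell import r, viewer, ticket gives the robot as it stands. The module is installed in compiled form; this text tells all that it offers.
- The arm moves only by the tool jog_arm, never from a script. Its argument "motion" is a list of rows, each a list of 4 numbers: the shift along the tool's x, y, z normalised to -1 to 1, where 1 is 200 mm, then the turn about the tool's z normalised to -1 to 1, where 1 is 60 degrees. In form: [[tx, ty, tz, roll], ...]. A call has 1 to 5 rows; each row is the pose to reach, as a shift and turn from the pose measured when the call began, along the tool's axes at that moment; what a row does not reach only later rows make up. A row lasts 1/8 s, in which the tool goes at most 62.5 mm and 10.7 degrees, less where a joint would pass 70% of its speed; a pose out of reach is approached as far as the arm can. A call with a number of a shift or a turn outside -1 to 1 is refused whole. A call with a gripper value outside its range is refused whole. "jaw" is the opening, from -1 (shut) to 1 (fully open), set as the call begins (left out, the last holds). The fingers move at their own pace and stop on an object; "force" is the grip in N (left out, the last holds). Time passes only in rows, so rows that repeat a pose let the fingers close. It gives the time, the measured TCP pose, the force and the opening at its end, in the units of the state.
- r.get_state(): the state, without advancing time (a new reading comes with each control period).
- viewer.get_image(name): name is "scene" or "side" or "wrist"; returns the picture (400x640x3 uint8, red, green, blue); there is no depth.
- viewer.camera_model(name): a dict with "intrinsics" (3x3 intrinsics, pixels), "cam_to_world" (4x4, takes a point from camera to world coordinates). Camera axes: x right, y down, z forward; pixel columns grow to the right and rows downward; lengths in m; the calibration is good to about 2 mm. A picture is of the moment at which its call begins: read the wrist's pose just before it. camera_model takes no time and is no camera call; for the wrist camera it gives the pose at the moment of the call.
- ticket.close_job(): hands the job in, once; it reports no verdict.
The state is a dict: "clock": time; "q": joint angles; "qd": joint speeds; "effort": joint torques, N m; "eef_pos": TCP position; "tcp_rot": TCP orientation; "force": force on the tool from outside, world axes, zero at the start; "ft_torque": the same for the moment, N m; "grip_width": opening from 0.0 (shut) to 1.0 (fully open).
Only numpy, scipy, OpenCV 4.12 (cv2) and the standard library are available. Lean on these libraries where they do the work, as an engineer would, in place of code of your own. Each camera call takes 0.05 s, during which the arm holds its last target. There are 200 camera calls.

TASK

Lift the red-handled snap-ring pliers, with the brass ring on their tips, out of the grey stand, squeeze the handles so that the ring opens wide, and gently slide the ring down over the bare axle stub of the lidless centrifuge until it is level with the dark groove. Finish while still holding it there: pliers upright, handles squeezed, the open ring inside the groove's height and around the axle without resting on or pressing against anything, and nothing let go. Do not force the ring onto the axle, and leave the other things on the bench where they are.

Things in the scene. Friction and masses are not known exactly. Their poses are not given: they have to be found in the camera images.
- grip (a point): Middle of the pliers' two red handles: grasp here, from above. Axes turn with the pliers: z up, y from handle to handle (closing direction), x towards the ring. Handles 16 mm wide along x, 62 mm tall; this point is 20 mm below their tops. About 50 mm over their outer faces when relaxed, 32 mm when fully squeezed (parallel, on a hard stop). About 6 N starts to close them, about 10 N closes them fully.
- ring (a point): Centre of the brass snap ring, 3 mm thick, level at the pliers' tips; same axes as grip, from which it lies 12.6 mm along +x and 121 mm down. Its gap faces the pliers; its closed back lies 18.5 mm along +x. Relaxed it is about 21 mm wide inside, too narrow for the axle; fully spread it is a round opening 29 mm inside, 37 mm outside.
- handle_l (a joint): Squeeze of the handle on the +y side, rad: 0 relaxed (ring closed), 0.14 fully squeezed (ring fully spread). The ring clears the axle from about 0.06 and counts as spread above 0.105.
- handle_r (a joint): The same for the handle on the -y side; the two move together.
- groove (a point): Point on the vertical axle's centre line, half-way up the dark groove (9 mm high, 19 mm diameter), 89.5 mm above the bench. The top of the aluminium hub (42 mm diameter), 4.5 mm below this point, is the lower side of the groove. Above the groove the steel axle is 24 mm in diameter for 15 mm, then tapers to 12 mm at the top.
- axle_top (a point): Centre of the top face of the axle stub, 28.5 mm above groove and 118 mm above the bench. The ring must be lowered from above this.
- stand: The grey stand, fixed; origin at the centre of its underside. Base plate 110 x 100 mm, 8 mm thick. Two posts, 25 to 36 mm either side along its y, reach 87.5 mm above the bench; 12 mm wide, 8 mm deep notches in their tops carry the pliers' cross-bar. The ring hangs between the posts: lift the pliers straight up 80 mm or more before moving sideways.
- drive: The fixed white centrifuge, lid off; origin at the centre of its underside. Round housing 184 mm in diameter, 56 mm high, with a blue rotor disc of 132 mm diameter on it (top at 69 mm) and the hub and axle stub in the middle.
- amber: Bystander: amber bottle, 56 mm diameter, 120 mm tall; origin at its underside.
- jar: Bystander: glass jar with white lid, 64 mm diameter, 85 mm tall; origin at its underside.
- wash: Bystander: white bottle with red cap, 60 mm diameter, 130 mm tall; origin at its underside.
- dish: Bystander: glass dish, 84 mm diameter, 15 mm tall; origin at its underside.
- driver: Bystander: screwdriver lying on the bench.
- beaker: Bystander: beaker, 68 mm diameter, 80 mm tall; origin at its underside.
- tubebox: Bystander: yellow box of tubes, 80 x 120 mm, 48 mm tall; origin at its underside.
- pliers: The loose pliers, about 0.2 kg, hanging upright in the stand, tips down; a firm grip of 20 N or more squeezes and carries them. Origin: centre of the steel cross-bar (76 mm along y, 10 mm high), 66 mm below grip; same axes. The two thin tips stand 10.6 mm either side of the pliers' axis (along y) when spread, so they pass beside the axle.
Mind the look-alikes: they are no part of the job. Leave any orange look-alike of the stand alone.

How it is judged:
By the outcome, as a careful person would: the job done as asked, in the order asked, and still so for the second after the job is handed in, while the arm keeps its last pose, push and grip.
It also fails if it takes over 45 s, if anything falls off the work surface, if the arm or the gripper's body presses on something with over 40 N, if the wrist force passes 120 N, or if a joint passes its speed limit or range.

## Working session

There is one attempt and no reset: what is moved stays moved. The work goes in short steps, Python scripts to look and compute and a tool call to move; the robot and the scene stay as the last step left them, time stands still between calls to the robot, and variables do not carry over. Pictures are saved under pics/ and viewed, about 8 in all and at most 12, crops included, and the job is handed in when it is done.

Besides the shell and the picture viewer there is one more tool, called after "Call:" by a JSON object that holds its "op" and its "data". jog_arm: Moves the arm, as the interface text tells. Scaled input: -1 to 1 covers 200 mm each way for a shift and 60 degrees each way for a turn. Its arguments: {"type":"object","properties":{"motion":{"type":"array","items":{"type":"array","items":{"type":"number"}}},"jaw":{"type":"number"},"force":{"type":"number"}},"required":["motion"]}

```bash
mkdir -p pics; cat > h.py <<'E'
import numpy as np, cv2
from cell import r, viewer, ticket
def snap(n,f):
    im=viewer.get_image(n); cv2.imwrite(f'pics/{f}.png',im[:,:,::-1]); return im
def ray(n,u,v,cm=None):
    m=cm or viewer.camera_model(n); K=np.array(m['intrinsics']);T=np.array(m['cam_to_world'])
    d=T[:3,:3]@np.linalg.inv(K)@[u,v,1]; return T[:3,3],d/np.linalg.norm(d)
def plane(n,u,v,z,cm=None):
    o,d=ray(n,u,v,cm); return o+d*(z-o[2])/d[2]
def two(a,b):
    (o1,d1),(o2,d2)=a,b
    A=np.c_[d1,-d2]; s=np.linalg.lstsq(A,o2-o1,rcond=None)[0]
    p,q=o1+d1*s[0],o2+d2*s[1]; return (p+q)/2,np.linalg.norm(p-q)
def proj(n,p,cm=None):
    m=cm or viewer.camera_model(n); K=np.array(m['intrinsics']);T=np.array(m['cam_to_world'])
    c=K@(T[:3,:3].T@(np.array(p)-T[:3,3])); return c[:2]/c[2]
E
python3 - <<'E'
from h import *
np.set_printoptions(precision=4,suppress=True)
s=r.get_state(); print(s, r.tcp_to_grasp)
a=snap('scene','scene0'); b=snap('side','side0'); 
for n in('scene','side','wrist'): print(n,viewer.camera_model(n))
snap('wrist','wrist0')
E
```

```text
{'clock': 0.0, 'q': array([ 1.1925,  0.4268,  0.0739,  1.6066, -0.0341,  1.1108, -0.0671]), 'qd': array([-0.0002,  0.0005,  0.0007,  0.0013,  0.0001, -0.0019, -0.0013]), 'effort': array([  0.0033, -94.9829,   3.7616, -46.3511,   0.019 ,   0.0101,
         0.0001]), 'eef_pos': array([ 0.153 , -0.657 ,  0.2306]), 'tcp_rot': array([[ 0.2267, -0.974 , -0.0004],
       [-0.974 , -0.2267,  0.0013],
       [-0.0014,  0.0001, -1.    ]]), 'force': array([0.5688, 0.0554, 1.2415]), 'ft_torque': array([ 0.0464, -0.0593,  0.0266]), 'grip_width': 1.001136070383455} 0.0187
scene {'intrinsics': array([[486.1873,   0.    , 322.1728],
       [  0.    , 486.1873, 200.6349],
       [  0.    ,   0.    ,   1.    ]]), 'cam_to_world': array([[-0.2266,  0.5822, -0.7808,  1.4843],
       [ 0.974 ,  0.1359, -0.1813,  0.2002],
       [ 0.0006, -0.8016, -0.5978,  0.887 ],
       [ 0.    ,  0.    ,  0.    ,  1.    ]])}
side {'intrinsics': array([[418.1514,   0.    , 318.7886],
       [  0.    , 418.1514, 202.2037],
       [  0.    ,   0.    ,   1.    ]]), 'cam_to_world': array([[-0.732 , -0.5285,  0.4301, -0.0537],
       [-0.6811,  0.5503, -0.483 ,  0.5951],
       [ 0.0186, -0.6465, -0.7627,  1.0526],
       [ 0.    ,  0.    ,  0.    ,  1.    ]])}
wrist {'intrinsics': array([[316.9075,   0.    , 323.2779],
       [  0.    , 316.9075, 204.6014],
       [  0.    ,   0.    ,   1.    ]]), 'cam_to_world': array([[ 0.2277, -0.9234, -0.309 ,  0.2311],
       [-0.9737, -0.2164, -0.0709, -0.6395],
       [-0.0014,  0.3171, -0.9484,  0.3738],
       [ 0.    ,  0.    ,  0.    ,  1.    ]])}
```

View pics/scene0.png

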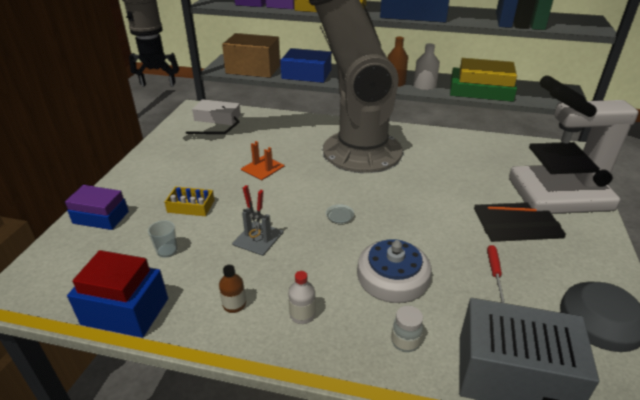

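View pics/side0.png

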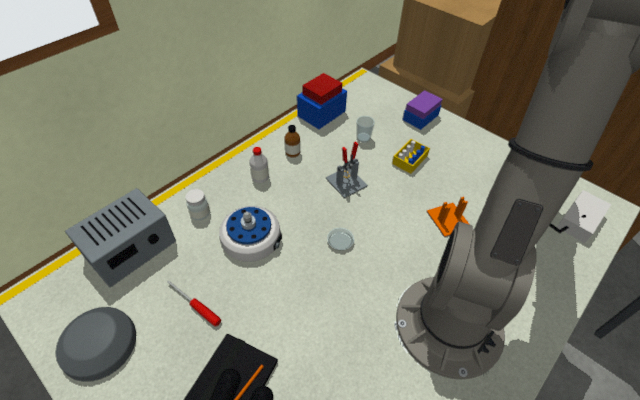

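The scene view shows the red handles at about (254,198) in the grey stand at (258,235), and the white centrifuge with its stub at (396,247). The orange stand at (262,160) and the red screwdriver at (495,262) are look-alikes. In the side view the pliers are at (350,155), the stub at (248,217) and the orange stand at (450,215). Next I confirm this in one montage and measure.

```bash
python3 - <<'E'
from h import *
np.set_printoptions(precision=4,suppress=True)
a=cv2.imread('pics/scene0.png'); b=cv2.imread('pics/side0.png')
def crop(i,x,y,w,h): return cv2.resize(i[y:y+h,x:x+w],(400,300),interpolation=cv2.INTER_CUBIC)
cv2.imwrite('pics/m1.png',np.vstack([np.hstack([crop(a,215,180,100,75),crop(a,345,225,100,75)]),np.hstack([crop(b,305,132,88,66),crop(b,205,190,88,66)])]))
P={}
for n,im,(x,y,w,h),(dx,dy,dw,dh) in(('scene',a,(215,175,100,80),(345,225,100,80)),('side',b,(320,132,60,60),(205,190,88,70))):
    hs=cv2.cvtColor(im,cv2.COLOR_BGR2HSV)
    m=(((hs[...,0]<8)|(hs[...,0]>172))&(hs[...,1]>140)&(hs[...,2]>70)).astype(np.uint8)
    mm=np.zeros_like(m); mm[y:y+h,x:x+w]=m[y:y+h,x:x+w]
    k,l,st,c=cv2.connectedComponentsWithStats(mm)
    for i in range(1,k):
        if st[i,4]>10: 
            pts=np.argwhere(l==i); rect=cv2.minAreaRect(pts[:,::-1].astype(np.float32)); print(n,'red',st[i],c[i],rect)
    bl=((abs(hs[...,0].astype(int)-108)<12)&(hs[...,1]>110)).astype(np.uint8); bm=np.zeros_like(bl); bm[dy:dy+dh,dx:dx+dw]=bl[dy:dy+dh,dx:dx+dw]
    hull=cv2.convexHull(np.argwhere(bm)[:,::-1].astype(np.float32)); e=cv2.fitEllipse(hull); print(n,'disc',e, plane(n,*e[0],0.069))
E
```

```text
scene red [243 186   7  21  79] [246.4177 195.    ] ((246.7647247314453, 196.058837890625), (20.372989654541016, 4.365641117095947), 75.96376037597656)
scene red [258 190   5  21  70] [259.3714 199.1143] ((260.0, 200.0), (20.0, 4.0), 90.0)
scene disc ((394.8141784667969, 258.643798828125), (36.53030014038086, 52.172630310058594), 98.5492172241211) [0.6051 0.1771 0.069 ]
side red [352 142   6  17  58] [354.3966 149.1034] ((354.182373046875, 149.92942810058594), (3.79628324508667, 16.269786834716797), 12.528807640075684)
side red [343 147   4  16  51] [344.5098 154.3922] ((344.5, 154.5), (15.0, 3.0), 90.0)
side disc ((253.3670654296875, 227.24769592285156), (37.92741775512695, 56.55360794067383), 102.90813446044922) [0.5736 0.1751 0.069 ]
```

View pics/m1.png

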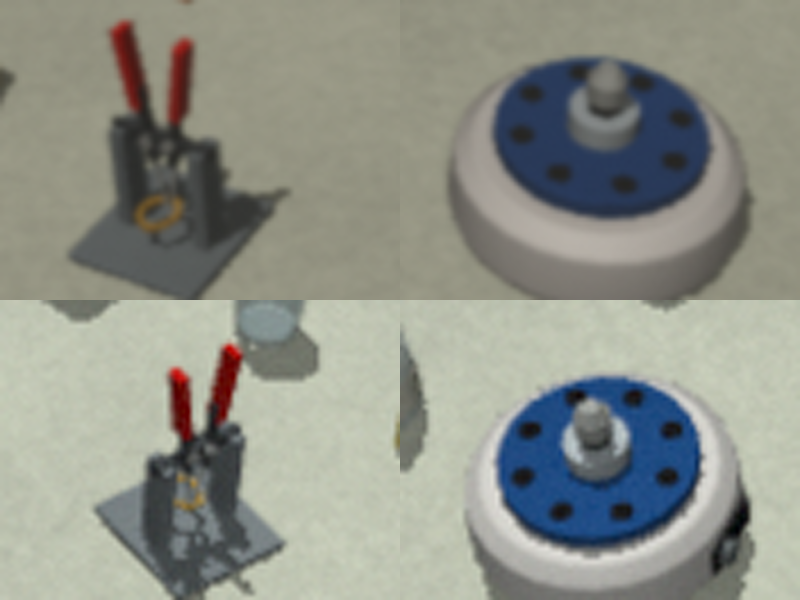

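Confirmed: the red handles with the brass ring stand in the grey stand (scene ring at about (255,233)). The stub tip is at scene (397,240) and side (247,212). Next I triangulate.

```bash
python3 - <<'E'
from h import *
np.set_printoptions(precision=4,suppress=True)
t2=lambda a,b: two(ray('scene',*a),ray('side',*b))
R,eR=t2((246.4,195),(354.4,149.1)); L,eL=t2((259.4,199.1),(344.5,154.4))
print('handle -y?',R,eR,'+y?',L,eL,'mid',(R+L)/2,'sep',np.linalg.norm((R-L)[:2]))
# tops
print('tops',t2((244.5,186.5),(355.8,142.5)),t2((260.5,190.5),(344,147.5)))
a=cv2.imread('pics/scene0.png'); b=cv2.imread('pics/side0.png')
for n,im,(x,y,w,h) in(('scene',a,(235,215,30,30)),('side',b,(335,165,25,20))):
    hs=cv2.cvtColor(im,cv2.COLOR_BGR2HSV)
    m=((hs[...,0]>8)&(hs[...,0]<25)&(hs[...,1]>90)).astype(np.uint8)
    p=np.argwhere(m[y:y+h,x:x+w])[:,::-1]+[x,y]; c=(p.min(0)+p.max(0))/2; print(n,'ring',len(p),p.min(0),p.max(0),plane(n,*c,.0295))
print('stub',t2((396.75,240),(247.5,212.5)))
for n,im,(x,y,w,h) in(('scene',a,(345,230,100,60)),('side',b,(215,200,65,50))):
    f=im.astype(int); m=((f[...,0]-f[...,2]>35)).astype(np.uint8)
    z=np.zeros_like(m); z[y:y+h,x:x+w]=m[y:y+h,x:x+w]
    k,l,st,c=cv2.connectedComponentsWithStats(z); i=1+st[1:,4].argmax()
    e=cv2.fitEllipse(cv2.convexHull(np.argwhere(l==i)[:,::-1].astype(np.float32))); print(n,e,plane(n,*e[0],.069))
    g=plane(n,396.75,240,.118) if n=='scene' else plane(n,247.5,212.5,.118); print(g)
E
```

```text
handle -y? [ 0.5302 -0.2246  0.1408] 0.0008825242862474636 +y? [ 0.5381 -0.1858  0.1392] 0.00035763615921949885 mid [ 0.5341 -0.2052  0.14  ] sep 0.03957183256311959
tops (array([ 0.5297, -0.2275,  0.1672]), np.float64(0.0010939418285102508)) (array([ 0.5397, -0.1809,  0.1695]), np.float64(0.00223036316837268))
scene ring 57 [248 229] [260 237] [ 0.549  -0.2065  0.0295]
side ring 12 [343 171] [349 177] [ 0.5422 -0.2093  0.0295]
stub (array([0.5932, 0.1747, 0.1193]), np.float64(0.0026383307130831537))
scene ((394.9794616699219, 258.1319274902344), (36.065330505371094, 52.35416030883789), 97.8417739868164) [0.6032 0.1773 0.069 ]
[0.5924 0.1759 0.118 ]
side ((248.29693603515625, 224.9931640625), (36.468692779541016, 44.851985931396484), 78.37792205810547) [0.5906 0.1799 0.069 ]
[0.5941 0.1727 0.118 ]
```

Grip is near (0.534,-0.205,0.1505) with pliers yaw about -12°. The ring position agrees, and the axle is near (0.594,0.175). I'm moving over the pliers at the start height.

Call:
{"op": "jog_arm", "data": {"motion": [[-0.15, -0.2, 0, 0], [-0.3, -0.4, 0, 0], [-0.45, -0.6, 0, 0], [-0.6, -0.8, 0, 0], [-0.74, -0.98, 0, 0]], "jaw": 1}}

```text
clock: 0.78
eef_pos: [0.3113, -0.4669, 0.2308]
tcp_rot: [[0.227, -0.974, -0.0], [-0.974, -0.227, 0.001], [-0.001, 0.0, -1.0]]
force: [0.2, -0.7, 0.5]
grip_width: 0.999
```

Call:
{"op": "jog_arm", "data": {"motion": [[-0.15, -0.2, 0, 0], [-0.3, -0.4, 0, 0], [-0.45, -0.6, 0, 0], [-0.6, -0.8, 0, 0], [-0.74, -0.98, 0, 0]]}}

```text
clock: 1.4
eef_pos: [0.4695, -0.2767, 0.231]
tcp_rot: [[0.228, -0.974, -0.0], [-0.974, -0.228, 0.001], [-0.001, -0.0, -1.0]]
force: [1.0, -0.5, -0.1]
grip_width: 1.001
```

```bash
cat >> h.py <<'E'
def plan(p,yaw_x=None):
    "shift in tool axes (units of 200mm) from now to TCP p; roll (units of 60deg) to bring tool x to world angle yaw_x deg"
    s=r.get_state(); R=s['tcp_rot']; t=R.T@(np.array(p)-s['eef_pos'])/.2
    a=np.degrees(np.arctan2(R[1,0],R[0,0])); roll=0 if yaw_x is None else -((yaw_x-a+90)%180-90)/60
    print('t',s['clock'],'eef',s['eef_pos'].round(4),'xang',round(a,2),'tilt',R[:,2].round(4),'F',s['force'].round(2),'w',round(s['grip_width'],3)); print('move',t.round(4),'roll',round(roll,4))
E
python3 -c "
from h import *
plan([.534,-.205,.231],-101.7)"
```

```text
t 1.4 eef [ 0.4695 -0.2767  0.231 ] xang -76.84 tilt [-2.0e-04  1.1e-03 -1.0e+00] F [ 1.04 -0.5  -0.1 ] w 1.001
move [-2.756e-01 -3.955e-01  3.000e-04] roll 0.4144
```

Call:
{"op": "jog_arm", "data": {"motion": [[-0.1, -0.14, 0, 0.12], [-0.2, -0.28, 0, 0.24], [-0.276, -0.395, 0, 0.36], [-0.276, -0.395, 0, 0.415], [-0.276, -0.395, 0, 0.415]]}}

```text
clock: 2.02
eef_pos: [0.5338, -0.2047, 0.2308]
tcp_rot: [[-0.203, -0.979, -0.001], [-0.979, 0.203, 0.001], [-0.001, 0.001, -1.0]]
force: [0.0, -0.6, 0.7]
grip_width: 1.001
```

```bash
python3 -c "
from h import *
plan([.534,-.205,.231],-101.7)
im=snap('wrist','w1'); m=viewer.camera_model('wrist')
for p in [(.534,-.205,.1705),(.546,-.208,.0295)]: print(proj('wrist',p,m))
f=cv2.cvtColor(im,cv2.COLOR_RGB2HSV); k=(((f[...,0]<8)|(f[...,0]>172))&(f[...,1]>140)&(f[...,2]>70)).astype(np.uint8)
n,l,st,c=cv2.connectedComponentsWithStats(k)
for i in range(1,n):
  if st[i,4]>100: print(st[i],c[i])
"
```

```text
t 2.025 eef [ 0.5338 -0.2047  0.2308] xang -101.69 tilt [-8.0e-04  1.2e-03 -1.0e+00] F [ 0.05 -0.56  0.66] w 1.001
move [ 0.0012 -0.0011 -0.0009] roll 0.0002
[321.68023572 221.08708903]
[322.8679613  163.47319299]
[284 190  26  42 415] [293.96626506 212.39277108]
[340 191  23  42 387] [353.34625323 213.84754522]
```

View pics/w1.png

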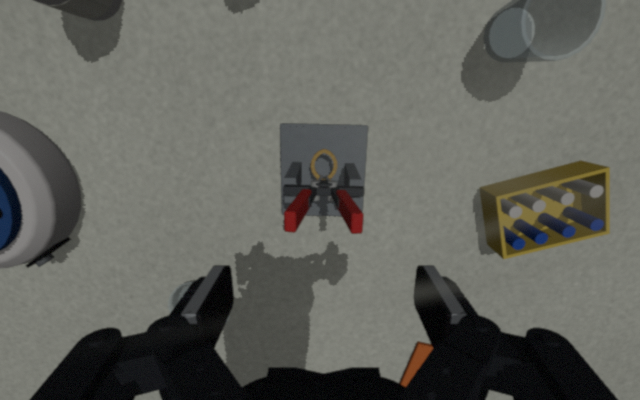

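The wrist view shows the handle tops symmetric about u≈323 (predicted 321.7) and the ring at (323,165) (predicted (323,163.5)), so the estimate is good to about 1 mm. The pair is turned about 1.3° further. I'm descending with these corrections.

Call:
{"op": "jog_arm", "data": {"motion": [[0.004, -0.005, 0.1, 0.02], [0.004, -0.005, 0.2, 0.02], [0.004, -0.005, 0.3, 0.02], [0.004, -0.005, 0.4, 0.02], [0.004, -0.005, 0.5, 0.02]], "force": 30}}

```text
clock: 2.7
eef_pos: [0.5341, -0.2065, 0.1303]
tcp_rot: [[-0.222, -0.975, -0.001], [-0.975, 0.222, 0.001], [-0.001, 0.001, -1.0]]
force: [1.1, -0.5, 0.7]
grip_width: 0.999
```

Call:
{"op": "jog_arm", "data": {"motion": [[0, 0, 0.008, 0], [0, 0, 0.008, 0], [0, 0, 0.008, 0], [0, 0, 0.008, 0], [0, 0, 0.008, 0]], "jaw": -1}}

```text
clock: 3.32
eef_pos: [0.5356, -0.2063, 0.1307]
tcp_rot: [[-0.221, -0.975, 0.003], [-0.975, 0.221, 0.001], [-0.001, -0.003, -1.0]]
force: [1.6, 3.1, 7.9]
grip_width: 0.36
```

Call:
{"op": "jog_arm", "data": {"motion": [[0, 0, 0, 0], [0, 0, 0, 0], [0, 0, 0, 0], [0, 0, 0, 0]]}}

```text
clock: 3.82
eef_pos: [0.5356, -0.2065, 0.1308]
tcp_rot: [[-0.221, -0.975, 0.003], [-0.975, 0.221, 0.0], [-0.001, -0.003, -1.0]]
force: [0.0, 0.1, 2.3]
grip_width: 0.36
```

```bash
python3 -c "
from h import *
plan([.534,-.205,.231],-101.7)
snap('wrist','w2')
"
```

```text
t 3.825 eef [ 0.5356 -0.2065  0.1308] xang -102.79 tilt [ 2.9e-03  4.0e-04 -1.0e+00] F [0.02 0.06 2.33] w 0.36
move [-0.0061  0.008  -0.5009] roll -0.0181
```

View pics/w2.png

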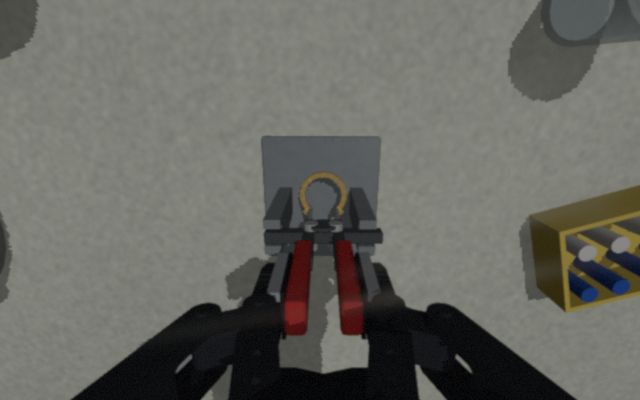

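The wrist view shows both handles parallel between the pads and the ring spread at (324,192); the opening of 0.36 (about 31 mm) matches fully squeezed. I'm firming the grip and lifting straight up.

Call:
{"op": "jog_arm", "data": {"motion": [[0, 0, 0, 0], [0, 0, -0.03, 0], [0, 0, -0.08, 0], [0, 0, -0.15, 0], [0, 0, -0.23, 0]], "force": 50}}

```text
clock: 4.5
eef_pos: [0.5355, -0.2065, 0.1781]
tcp_rot: [[-0.221, -0.975, 0.003], [-0.975, 0.221, 0.0], [-0.001, -0.003, -1.0]]
force: [0.1, 0.2, -2.1]
grip_width: 0.349
```

Call:
{"op": "jog_arm", "data": {"motion": [[0, 0, -0.1, 0], [0, 0, -0.2, 0], [0, 0, -0.3, 0], [0, 0, -0.38, 0], [0, 0, -0.42, 0]]}}

```text
clock: 5.12
eef_pos: [0.5355, -0.2066, 0.2634]
tcp_rot: [[-0.221, -0.975, 0.004], [-0.975, 0.221, -0.0], [-0.001, -0.004, -1.0]]
force: [0.1, 1.0, -2.4]
grip_width: 0.348
```

Call:
{"op": "jog_arm", "data": {"motion": [[0, 0, -0.05, 0], [0, 0, -0.05, 0], [0, 0, -0.05, 0]]}}

```text
clock: 5.5
eef_pos: [0.5353, -0.2065, 0.2729]
tcp_rot: [[-0.221, -0.975, 0.004], [-0.975, 0.221, 0.0], [-0.001, -0.004, -1.0]]
force: [0.5, 0.9, -2.7]
grip_width: 0.35
```

```bash
python3 -c "
from h import *
plan([.58,.17,.27],-102.8); print(r.get_state()['ft_torque'])
snap('wrist','w3'); snap('side','s3'); snap('scene','c3')
a=cv2.imread('pics/side0.png')
W=cv2.imread('pics/w3.png')[60:400,120:520]; S=cv2.imread('pics/s3.png')[60:230,250:450]; C=cv2.imread('pics/c3.png')[110:260,180:330]
cv2.imwrite('pics/m3.png',np.hstack([cv2.resize(W,(400,340)),cv2.resize(S,(400,340))]))
"
```

```text
t 5.5 eef [ 0.5353 -0.2065  0.2729] xang -102.79 tilt [ 3.8e-03  1.0e-04 -1.0e+00] F [ 0.48  0.87 -2.71] w 0.35
move [-1.8855  0.1986  0.0157] roll 0.0002
[-0.07239081 -0.02124166 -0.01365787]
```

View pics/m3.png

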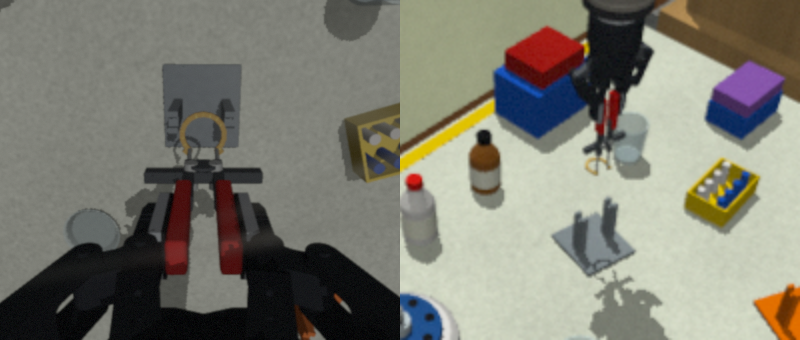

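Lifted cleanly: the stand is empty, the ring is still spread and the pliers are upright. I'm carrying them at this height to above the axle.

Call:
{"op": "jog_arm", "data": {"motion": [[-0.12, 0.012, 0, 0], [-0.3, 0.03, 0, 0], [-0.5, 0.05, 0, 0], [-0.73, 0.075, 0, 0], [-0.96, 0.099, 0, 0]]}}

```text
clock: 6.28
eef_pos: [0.5584, -0.0136, 0.2728]
tcp_rot: [[-0.222, -0.975, 0.003], [-0.975, 0.222, 0.0], [-0.001, -0.003, -1.0]]
force: [1.8, 0.1, -2.2]
grip_width: 0.35
```

Call:
{"op": "jog_arm", "data": {"motion": [[-0.23, 0.024, 0, 0], [-0.46, 0.048, 0, 0], [-0.66, 0.068, 0, 0], [-0.83, 0.085, 0, 0], [-0.94, 0.097, 0, 0]]}}

```text
clock: 6.9
eef_pos: [0.5809, 0.176, 0.2725]
tcp_rot: [[-0.22, -0.975, 0.003], [-0.975, 0.22, 0.0], [-0.001, -0.003, -1.0]]
force: [0.2, -1.1, -2.3]
grip_width: 0.35
```

Call:
{"op": "jog_arm", "data": {"motion": [[-0.015, 0, 0, 0], [-0.025, 0, 0, 0], [-0.025, 0, 0, 0], [-0.025, 0, 0, 0]]}}

```text
clock: 7.4
eef_pos: [0.5821, 0.18, 0.2726]
tcp_rot: [[-0.221, -0.975, 0.003], [-0.975, 0.221, 0.0], [-0.001, -0.003, -1.0]]
force: [-0.7, -0.1, -2.2]
grip_width: 0.346
```

```bash
python3 -c "
from h import *
np.set_printoptions(precision=4,suppress=True)
plan([.582,.178,.273],-102.8); print(r.get_state()['ft_torque'])
m=viewer.camera_model('wrist');snap('wrist','w4'); snap('side','s4'); snap('scene','c4')
print(m['cam_to_world'])
W=cv2.imread('pics/w4.png')[130:290,220:430]; S=cv2.imread('pics/s4.png')[130:270,200:310]; C=cv2.imread('pics/c4.png')[130:300,330:470]
z=lambda i,w,h: cv2.resize(i,(w,h),interpolation=cv2.INTER_CUBIC)
cv2.imwrite('pics/m4.png',np.hstack([z(W,420,320),z(S,252,320)[:, :],z(C,264,320)])[:,:800+136][:, :936])
i=cv2.imread('pics/m4.png'); cv2.imwrite('pics/m4.png',cv2.resize(i,(800,int(320*800/i.shape[1])))); 
"
```

```text
t 7.4 eef [0.5821 0.18   0.2726] xang -102.78 tilt [ 0.0029  0.0002 -1.    ] F [-0.68 -0.11 -2.24] w 0.346
move [ 0.0097 -0.0017 -0.0022] roll 0.0004
[ 0.0145  0.0083 -0.0141]
[[-0.2202 -0.926  -0.3065  0.6599]
 [-0.9754  0.2088  0.0699  0.1612]
 [-0.0008  0.3144 -0.9493  0.4159]
 [ 0.      0.      0.      1.    ]]
```

View pics/m4.png

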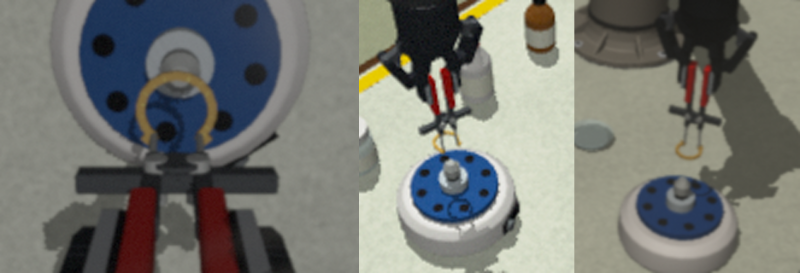

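The wrist crop shows the ring in front of the hub, with the axle top at crop (180,70). All three cameras see the ring and the axle. I now fit the ring, the disc and the hub.

```bash
cat > fit.py <<'E'
from h import *
np.set_printoptions(precision=4,suppress=True)
def ringmask(f,box):
    hs=cv2.cvtColor(cv2.imread(f),cv2.COLOR_BGR2HSV); m=((hs[...,0]>10)&(hs[...,0]<28)&(hs[...,1]>95)&(hs[...,2]>60)).astype(np.uint8)
    z=np.zeros_like(m); x,y,w,h=box; z[y:y+h,x:x+w]=m[y:y+h,x:x+w]; return z
def ring(f,box):
    p=np.argwhere(ringmask(f,box))[:,::-1].astype(np.float32); e=cv2.fitEllipse(p); return e,len(p)
def disc(f,box):
    im=cv2.imread(f).astype(int); m=((im[...,0]-im[...,2])>30).astype(np.uint8); z=np.zeros_like(m); x,y,w,h=box; z[y:y+h,x:x+w]=m[y:y+h,x:x+w]
    k,l,st,c=cv2.connectedComponentsWithStats(z); i=1+st[1:,4].argmax(); return cv2.convexHull(np.argwhere(l==i)[:,::-1].astype(np.float32))
E
python3 - <<'E'
from fit import *
s=r.get_state();z=s['eef_pos'][2]-.1013
o={}
for n,f,b in(('wrist','w4',(285,160,80,70)),('side','s4',(225,190,40,25)),('scene','c4',(375,195,35,50))):
    e,k=ring(f'pics/{f}.png',b); o[n]=e[0]; print(n,e,k,plane(n,*e[0],z))
t=lambda a,b:two(ray(a,*o[a]),ray(b,*o[b]))
print(t('wrist','side'),t('wrist','scene'),t('scene','side'))
h=disc('pics/w4.png',(240,120,180,130)); h=h[:,0] if h.ndim==3 else h
# cast the disc outline on z=.069, fit circle to upper half
P=np.array([plane('wrist',*p,.069)[:2] for p in h])
sel=h[:,1]<215; P=P[sel]
A=np.c_[2*P,np.ones(len(P))]; c=np.linalg.lstsq(A,(P**2).sum(1),rcond=None)[0]; print('disc',c[:2],np.sqrt(c[2]+c[:2]@c[:2]),len(P))
W=cv2.imread('pics/w4.png')[125:235,260:390]; cv2.imwrite('pics/w4z.png',cv2.resize(W,None,fx=5,fy=5,interpolation=cv2.INTER_CUBIC))
E
```

```text
wrist ((322.8542175292969, 195.38973999023438), (42.471290588378906, 43.95469665527344), 0.2670010030269623) 476 [0.5886 0.1783 0.1713]
side ((244.44656372070312, 202.4957733154297), (10.31862735748291, 12.6425199508667), 99.11764526367188) 27 [0.5901 0.1794 0.1713]
scene ((400.5992736816406, 222.85720825195312), (10.11795425415039, 14.760988235473633), 94.57727813720703) 51 [0.592  0.1799 0.1713]
(array([0.5892, 0.179 , 0.172 ]), np.float64(0.0017000053155409609)) (array([0.5874, 0.1792, 0.1674]), np.float64(0.0012258315570192134)) (array([0.5907, 0.1795, 0.1704]), np.float64(0.0008506916147675778))
disc [0.5932 0.1753] 0.06437676944582278 30
```

View pics/w4z.png

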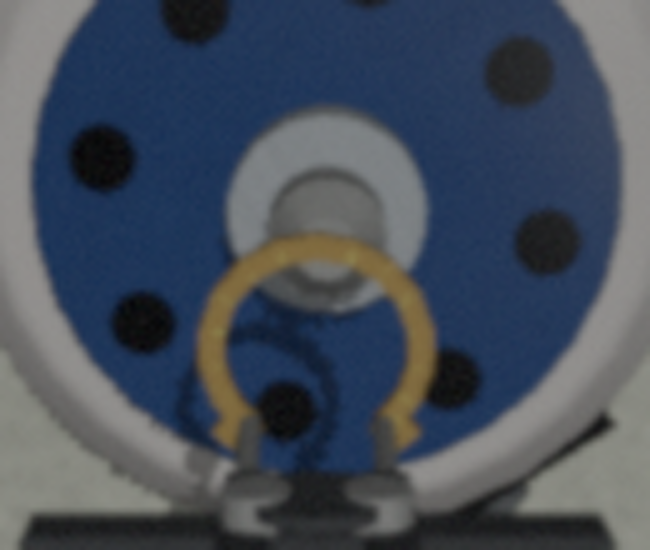

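```bash
python3 - <<'E'
from fit import *
R=r.get_state()['tcp_rot']; z=.1713
ringw=plane('wrist',322.9,195.3,z)
hw=plane('wrist',325.4,167,.085)
print('hub',hw,'size',np.linalg.norm(plane('wrist',305.2,167,.085)-plane('wrist',345.6,167,.085)),'ringsize',np.linalg.norm(plane('wrist',299.4,195,z)-plane('wrist',347.4,195,z)))
# axle 24mm cylinder edges at mid height ~.1
print('axle col', plane('wrist',260+328/5,125+200/5,.105))
for n,a in(('wrist',hw),('wrist-disc',np.array([.5932,.1753,0]))): print(n,'move in tool axes mm',(R.T@(a-ringw))[:2]*1000)
# scene / side: stub tip (z=.118) against ring, each camera on its own
for n,st,rg in(('scene',(396.75,240),(400.6,222.86)),('side',(247.5,212.5),(244.45,202.5))):
    d=plane(n,*st,.118)-plane(n,*rg,z); print(n,(R.T@d)[:2]*1000)
E
```

```text
hub [0.5934 0.1746 0.085 ] size 0.042760896131139 ringsize 0.03864479392277004
axle col [0.5993 0.1732 0.105 ]
wrist move in tool axes mm [ 2.5489 -5.2136]
wrist-disc move in tool axes mm [ 2.0215 -4.6272]
scene [ 3.8489 -1.0703]
side [ 5.6982 -5.2902]
```

All the views agree on a shift of about +3 mm in tool x and -5 mm in tool y. I'm applying it and lowering to about 12 mm above the stub for a close look.

Call:
{"op": "jog_arm", "data": {"motion": [[0.007, -0.012, 0, 0], [0.015, -0.025, 0.05, 0], [0.015, -0.025, 0.11, 0], [0.015, -0.025, 0.17, 0], [0.015, -0.025, 0.2, 0]]}}

```text
clock: 8.18
eef_pos: [0.5859, 0.1763, 0.2313]
tcp_rot: [[-0.221, -0.975, 0.002], [-0.975, 0.221, -0.0], [-0.0, -0.001, -1.0]]
force: [0.5, -0.2, -1.3]
grip_width: 0.351
```

Call:
{"op": "jog_arm", "data": {"motion": [[0, 0, 0, 0], [0, 0, 0, 0], [0, 0, 0, 0]]}}

```text
clock: 8.55
eef_pos: [0.5861, 0.1764, 0.2316]
tcp_rot: [[-0.221, -0.975, 0.002], [-0.975, 0.221, 0.0], [-0.001, -0.002, -1.0]]
force: [0.8, -0.7, -1.8]
grip_width: 0.345
```

```bash
python3 - <<'E'
from fit import *
plan([.582,.178,.273],-102.8); print(r.get_state()['ft_torque'])
snap('wrist','w5'); snap('side','s5'); snap('scene','c5')
z=lambda f,x,y,w,h,W,H: cv2.resize(cv2.imread(f'pics/{f}.png')[y:y+h,x:x+w],(W,H),interpolation=cv2.INTER_CUBIC)
cv2.imwrite('pics/m5.png',np.hstack([z('w5',270,130,100,110,500,550),np.vstack([z('s5',215,175,70,64,300,275),z('c5',360,205,70,64,300,275)])]))
zz=r.get_state()['eef_pos'][2]-.1013; print('ring z',zz)
for n,f,b in(('wrist','w5',(285,160,80,70)),('side','s5',(225,190,45,35)),('scene','c5',(375,205,40,45))):
    e,k=ring(f'pics/{f}.png',b); print(n,e,k,plane(n,*e[0],zz))
E
```

```text
t 8.55 eef [0.5861 0.1764 0.2316] xang -102.74 tilt [ 0.0021  0.0002 -1.    ] F [ 0.83 -0.71 -1.82] w 0.345
move [-0.0034  0.0213 -0.2068] roll 0.001
[-0.0628 -0.0548  0.0303]
ring z 0.13020704621649387
wrist ((322.7220153808594, 195.7565155029297), (42.273460388183594, 44.473445892333984), 4.305662155151367) 465 [0.5922 0.1744 0.1302]
side ((246.32376098632812, 210.25543212890625), (10.056275367736816, 12.210691452026367), 95.77083587646484) 31 [0.5943 0.1752 0.1302]
scene ((397.15740966796875, 237.22767639160156), (10.551534652709961, 14.578795433044434), 90.4588394165039) 60 [0.5965 0.1762 0.1302]
```

View pics/m5.png

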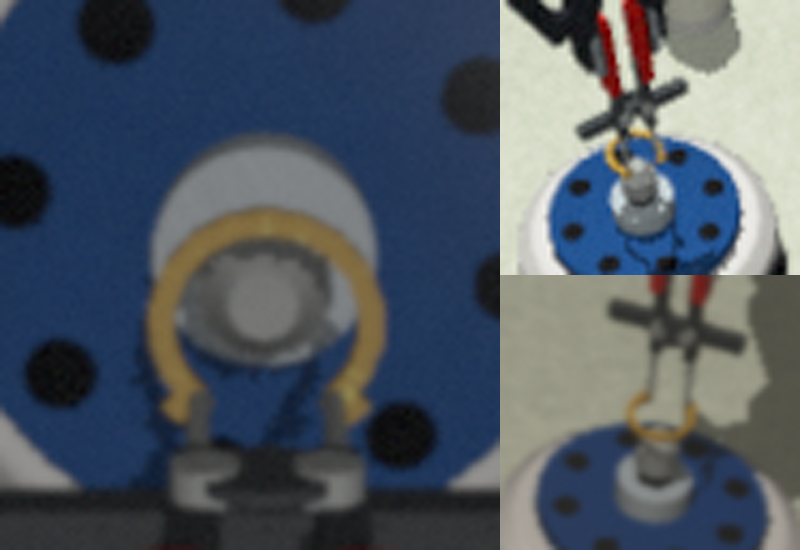

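The wrist crop shows the axle's 12 mm top face at crop (263,305), inside the ring whose centre is at about (266,321). I'm computing the residual.

```bash
python3 - <<'E'
from fit import *
R=r.get_state()['tcp_rot']; z=.1302
# ring outer rim: edge points of mask far from pliers -> cast on ring plane, circle fit
m=ringmask('pics/w5.png',(285,160,80,53)); c=max(cv2.findContours(m,cv2.RETR_EXTERNAL,cv2.CHAIN_APPROX_NONE)[0],key=len)[:,0]
def circ(P):
    A=np.c_[2*P,np.ones(len(P))]; q=np.linalg.lstsq(A,(P**2).sum(1),rcond=None)[0]; return q[:2],np.sqrt(q[2]+q[:2]@q[:2])
P=np.array([plane('wrist',*p,z)[:2] for p in np.argwhere(m)[:,::-1]])
c0,_=circ(P); d=np.linalg.norm(P-c0,axis=1); P=P[(d<.021)&(d>.012)]; c1,r1=circ(P); print('ring mid-circle',c1,r1)
a=plane('wrist',270+263/5,130+305/5,.118)[:2]; print('axle top',a, 'face dia',np.linalg.norm(plane('wrist',270+227/5,191,.118)-plane('wrist',270+299/5,191,.118)))
hub=plane('wrist',270+264.5/5,130+249/5,.085)[:2]; print('hub',hub)
for x in (a,hub): print('tool mm',(R.T@np.r_[x-c1,0])[:2]*1000)
for n,rg in(('scene',(397.16,237.23)),('side',(246.32,210.26))):
    st=dict(scene=(396.75,240),side=(247.5,212.5))[n]
    print(n,(R.T@(plane(n,*st,.118)-plane(n,*rg,z)))[:2]*1000)
E
```

```text
ring mid-circle [0.5926 0.1743] 0.017226003120519442
axle top [0.5927 0.1744] face dia 0.012123566813192528
hub [0.5941 0.1739]
tool mm [-0.1709 -0.0357]
tool mm [ 0.0278 -1.553 ]
scene [1.1596 3.8851]
side [ 2.4496 -0.3781]
```

Wrist centring is within 0.2 mm at the tip. The side and scene pixels are coarser, at about 2 mm per pixel. I'm lowering slowly over the taper to just above the shoulder while watching force, then checking that the gap is even.

Call:
{"op": "jog_arm", "data": {"motion": [[0, -0.001, 0.025, 0], [0, -0.002, 0.05, 0], [0, -0.002, 0.07, 0], [0, -0.002, 0.085, 0], [0, -0.002, 0.085, 0]]}}

```text
clock: 9.32
eef_pos: [0.5864, 0.1762, 0.2142]
tcp_rot: [[-0.221, -0.975, 0.001], [-0.975, 0.221, -0.0], [-0.0, -0.001, -1.0]]
force: [0.9, 0.7, -1.5]
grip_width: 0.354
```

```bash
python3 - <<'E'
from fit import *
plan([.582,.178,.273],-102.8); print(r.get_state()['ft_torque'])
snap('wrist','w6'); snap('side','s6'); snap('scene','c6')
z=lambda f,x,y,w,h,W,H: cv2.resize(cv2.imread(f'pics/{f}.png')[y:y+h,x:x+w],(W,H),interpolation=cv2.INTER_CUBIC)
cv2.imwrite('pics/m6.png',np.hstack([z('w6',280,145,80,88,500,550),np.vstack([z('s6',225,190,50,46,300,275),z('c6',372,220,50,46,300,275)])]))
zz=r.get_state()['eef_pos'][2]-.1013; print('ring z',zz)
o={}
for n,f,b in(('wrist','w6',(285,160,80,70)),('side','s6',(225,190,45,35)),('scene','c6',(375,215,40,45))):
    e,k=ring(f'pics/{f}.png',b); o[n]=e[0]; print(n,e,k,plane(n,*e[0],zz))
t=lambda a,b:two(ray(a,*o[a]),ray(b,*o[b]))
print(t('wrist','side'),t('wrist','scene'),t('scene','side'))
E
```

```text
t 9.325 eef [0.5864 0.1762 0.2142] xang -102.74 tilt [ 0.0015 -0.0001 -1.    ] F [ 0.92  0.66 -1.45] w 0.354
move [-0.0041  0.0228 -0.294 ] roll 0.001
[-0.032   0.0307 -0.002 ]
ring z 0.11337263325375962
wrist ((322.6985168457031, 195.73519897460938), (42.297882080078125, 44.07976531982422), 8.859526634216309) 465 [0.5927 0.1744 0.1134]
side ((246.8588409423828, 214.1488037109375), (10.280105590820312, 12.228066444396973), 102.27288818359375) 25 [0.594  0.1759 0.1134]
scene ((396.49163818359375, 242.7783966064453), (10.19527530670166, 14.7777738571167), 93.4410629272461) 62 [0.5972 0.1762 0.1134]
(array([0.5933, 0.1752, 0.1138]), np.float64(0.00192481616847212)) (array([0.591 , 0.1754, 0.1078]), np.float64(0.001312851211523309)) (array([0.5951, 0.1757, 0.1118]), np.float64(0.0010215925636963459))
```

View pics/m6.png

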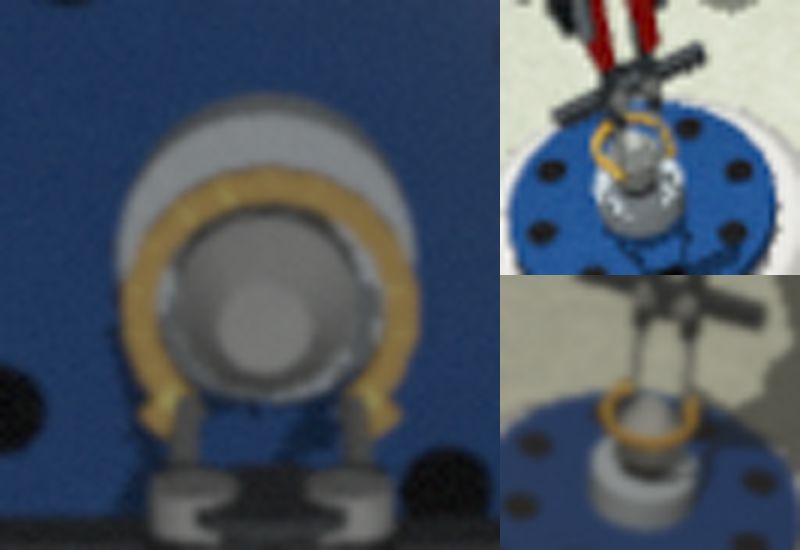

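The wrist crop shows the tapered tip through the ring with a near-even gap. In the side and scene crops the ring encircles the stub well above the hub. I've used 10 views, so I check centring numerically.

```bash
python3 - <<'E'
from fit import *
im=cv2.imread('pics/w6.png'); g=cv2.cvtColor(im,cv2.COLOR_BGR2GRAY); hs=cv2.cvtColor(im,cv2.COLOR_BGR2HSV)
print('cols',list(range(297,350)))
for v in(186,190,194,198): print(v,'S',hs[v,297:350,1].tolist()); print('   g',g[v,297:350].tolist())
for u in(318,322,326): print('col',u,'rows168-212 S',hs[168:212,u,1].tolist()); print('   g',g[168:212,u].tolist())
x=np.array([.5931,.1744])
for zz in(.118,.109,.094,.085): print(zz,proj('wrist',[*x,zz]))
for zz in(.1134,.112): print('ring proj of x',proj('wrist',[*x,zz]))
E
```

```text
cols [297, 298, 299, 300, 301, 302, 303, 304, 305, 306, 307, 308, 309, 310, 311, 312, 313, 314, 315, 316, 317, 318, 319, 320, 321, 322, 323, 324, 325, 326, 327, 328, 329, 330, 331, 332, 333, 334, 335, 336, 337, 338, 339, 340, 341, 342, 343, 344, 345, 346, 347, 348, 349]
186 S [143, 76, 26, 2, 41, 102, 127, 129, 125, 105, 55, 10, 3, 3, 3, 5, 5, 3, 2, 2, 5, 5, 5, 7, 2, 5, 2, 7, 5, 5, 2, 5, 5, 5, 0, 2, 5, 6, 10, 11, 8, 2, 28, 89, 124, 124, 117, 86, 23, 58, 132, 165, 157]
   g [56, 78, 109, 123, 119, 112, 110, 110, 109, 103, 91, 76, 75, 84, 94, 97, 98, 101, 105, 105, 105, 106, 106, 107, 107, 108, 108, 107, 107, 107, 110, 108, 108, 108, 108, 106, 105, 91, 77, 94, 120, 128, 123, 114, 110, 110, 111, 111, 108, 86, 61, 50, 54]
190 S [156, 91, 31, 95, 120, 127, 127, 107, 49, 2, 11, 5, 6, 3, 3, 3, 5, 3, 0, 5, 5, 5, 5, 2, 2, 4, 5, 2, 2, 5, 5, 5, 2, 2, 2, 5, 5, 3, 5, 5, 14, 13, 7, 15, 69, 110, 125, 123, 114, 60, 84, 158, 159]
   g [51, 57, 77, 102, 111, 110, 111, 112, 117, 123, 116, 94, 87, 88, 91, 94, 94, 96, 99, 104, 107, 107, 111, 113, 113, 113, 112, 110, 109, 108, 106, 107, 106, 106, 104, 103
[... 1614 characters left out ...]
08, 108, 109, 108, 108, 108, 110, 113, 117, 117, 117, 117, 118, 118, 118, 119, 119, 118, 119, 118, 115, 100, 75, 64, 69, 76, 64, 51, 51]
col 326 rows168-212 S [13, 13, 8, 11, 80, 120, 127, 127, 126, 111, 51, 7, 3, 5, 5, 5, 5, 2, 5, 2, 5, 5, 5, 2, 4, 2, 4, 4, 4, 6, 4, 2, 2, 4, 5, 5, 3, 0, 3, 11, 33, 85, 155, 165]
   g [130, 132, 128, 117, 103, 107, 110, 111, 106, 88, 70, 73, 89, 104, 108, 108, 108, 108, 107, 108, 109, 107, 108, 111, 115, 117, 117, 119, 119, 119, 120, 117, 119, 117, 111, 95, 75, 67, 73, 91, 91, 63, 49, 52]
0.118 [322.5492 196.9741]
0.109 [322.5798 193.7608]
0.094 [322.6264 188.8512]
0.085 [322.6522 186.1432]
ring proj of x [322.5651 195.3049]
ring proj of x [322.5698 194.8082]
```

```bash
python3 - <<'E'
from fit import *
R=r.get_state()['tcp_rot']; ax=plane('wrist',321.9,197.3,.118); print('axle',ax)
ux=-R[:,1]
for zr in(.1134,.111):
    # outer rim far point: front top edge row 171.7 ; inner rim far point row 178.3 (lower edge visible z-1.5 hidden -> upper edge)
    o=plane('wrist',322.7,171.7,zr+.0)-ux*.0185; i=plane('wrist',322.7,178.3,zr)-ux*.0145
    for n,p in(('outer',o),('inner',i)): print(zr,n,p[:2],'axle-ring tool mm',(R.T@(ax-p))[:2]*1000)
E
```

```text
axle [0.5929 0.175  0.118 ]
0.1134 outer [0.5939 0.1741] axle-ring tool mm [-0.6186  1.1234]
0.1134 inner [0.5926 0.1744] axle-ring tool mm [-0.6206 -0.1966]
0.111 outer [0.5934 0.1742] axle-ring tool mm [-0.6148  0.589 ]
0.111 inner [0.5921 0.1745] axle-ring tool mm [-0.6167 -0.7832]
```

Residual is about -0.6 mm in tool x and +0.2 mm in tool y, against a margin of ±2.5 mm. The ring height from the stand geometry (TCP-101.3 mm) agrees with triangulation within 1–2 mm. I'm correcting and sliding down slowly, with a force check halfway.

Call:
{"op": "jog_arm", "data": {"motion": [[-0.003, 0.001, 0, 0], [-0.003, 0.001, 0.01, 0], [-0.003, 0.001, 0.025, 0], [-0.003, 0.001, 0.04, 0], [-0.003, 0.001, 0.04, 0]]}}

```text
clock: 10.1
eef_pos: [0.5863, 0.1768, 0.2063]
tcp_rot: [[-0.221, -0.975, 0.002], [-0.975, 0.221, -0.0], [-0.0, -0.002, -1.0]]
force: [-1.0, 0.1, -2.2]
grip_width: 0.351
```

```bash
python3 - <<'E'
from fit import *
plan([.5864,.1762,.191],-102.75); print(r.get_state()['ft_torque'])
snap('wrist','w7'); hs=cv2.cvtColor(cv2.imread('pics/w7.png'),cv2.COLOR_BGR2HSV); g=cv2.cvtColor(cv2.imread('pics/w7.png'),cv2.COLOR_BGR2GRAY)
for v in(194,200): print(v,'S',hs[v,297:350,1].tolist()); print('   g',g[v,297:350].tolist())
print('col S',hs[168:222,322,1].tolist()); print('   g',g[168:222,322].tolist())
E
```

```text
t 10.1 eef [0.5863 0.1768 0.2063] xang -102.74 tilt [ 0.0016 -0.     -1.    ] F [-0.98  0.11 -2.22] w 0.351
move [ 0.0031 -0.001   0.0764] roll 0.0002
[0.0125 0.0039 0.0158]
194 S [168, 104, 65, 119, 127, 125, 120, 80, 20, 6, 10, 7, 3, 3, 6, 6, 3, 5, 3, 5, 5, 5, 4, 2, 4, 2, 4, 4, 2, 4, 5, 2, 5, 5, 5, 3, 3, 5, 5, 3, 3, 8, 15, 6, 72, 119, 127, 126, 120, 82, 59, 159, 158]
   g [46, 44, 74, 101, 110, 111, 111, 115, 122, 125, 119, 110, 94, 86, 86, 88, 91, 94, 97, 100, 108, 111, 116, 118, 114, 117, 116, 115, 116, 114, 111, 109, 105, 103, 103, 102, 101, 99, 99, 98, 96, 89, 82, 81, 89, 106, 111, 110, 108, 96, 70, 53, 54]
200 S [175, 150, 44, 81, 120, 129, 127, 129, 118, 61, 3, 6, 3, 3, 3, 3, 6, 0, 5, 2, 2, 2, 2, 4, 4, 6, 2, 6, 4, 2, 4, 4, 7, 2, 3, 3, 6, 3, 6, 0, 3, 9, 13, 90, 124, 127, 127, 123, 92, 16, 129, 166, 156]
   g [40, 37, 50, 78, 101, 108, 110, 107, 96, 81, 82, 86, 83, 76, 77, 79, 81, 86, 99, 114, 118, 118, 118, 118, 119, 118, 119, 120, 120, 119, 119, 118, 116, 109, 95, 88, 88, 87, 88, 89, 89, 84, 81, 83, 102, 109, 110, 107, 98, 78, 56, 51, 54]
col S [11, 13, 8, 38, 107, 126, 128, 127, 119, 79, 28, 7, 3, 3, 3, 2, 5, 5, 2, 2, 0, 5, 2, 7, 5, 4, 2, 4, 2, 2, 2, 2, 6, 2, 4, 4, 2, 2, 4, 3, 3, 8, 15, 48, 118, 154, 172, 169, 166, 165, 164, 116, 34, 15]
   g [132, 130, 126, 110, 106, 109, 112, 110, 105, 87, 72, 71, 73, 80, 95, 104, 107, 109, 108, 107, 107, 109, 110, 110, 112, 114, 117, 117, 116, 117, 118, 118, 118, 119, 118, 119, 120, 119, 115, 102, 77, 64, 67, 69, 56, 46, 46, 50, 52, 52, 48, 39, 34, 32]
```

```bash
python3 - <<'E'
from fit import *
R=r.get_state()['tcp_rot']; ux=-R[:,1]; zr=.1045
A={'face':plane('wrist',323,200.2,.118),'shoulder':plane('wrist',323.3,181.7,.109)-ux*.012}
B={'outer':plane('wrist',322.7,171.5,zr)-ux*.0185,'inner':plane('wrist',322.7,177.8,zr)-ux*.0145}
for a in A:
  for b in B: print(a,b,A[a][:2],((R.T@(A[a]-B[b]))[:2]*1000).round(2))
E
```

```text
face outer [0.5928 0.1747] [0.26 0.93]
face inner [0.5928 0.1747] [ 0.26 -0.16]
shoulder outer [0.5931 0.1744] [0.48 0.62]
shoulder inner [0.5931 0.1744] [ 0.48 -0.47]
```

Centring holds (residual about +0.3, +0.2 mm), with no contact force beyond the pliers' weight. I'm lowering the rest of the way.

Call:
{"op": "jog_arm", "data": {"motion": [[0.0015, 0.001, 0.015, 0], [0.0015, 0.001, 0.03, 0], [0.0015, 0.001, 0.045, 0], [0.0015, 0.001, 0.06, 0], [0.0015, 0.001, 0.068, 0]]}}

```text
clock: 10.78
eef_pos: [0.5861, 0.1767, 0.1926]
tcp_rot: [[-0.221, -0.975, 0.002], [-0.975, 0.221, 0.0], [-0.0, -0.002, -1.0]]
force: [0.1, -0.1, -1.6]
grip_width: 0.345
```

Call:
{"op": "jog_arm", "data": {"motion": [[0, 0, 0.005, 0], [0, 0, 0.007, 0], [0, 0, 0.007, 0], [0, 0, 0.007, 0]]}}

```text
clock: 11.28
eef_pos: [0.5862, 0.1767, 0.1913]
tcp_rot: [[-0.22, -0.975, 0.002], [-0.975, 0.22, 0.0], [-0.0, -0.002, -1.0]]
force: [-0.3, 1.1, -2.6]
grip_width: 0.349
```

```bash
python3 - <<'E'
from fit import *
plan([.5864,.1762,.191],-102.75); print(r.get_state()['ft_torque'])
snap('wrist','w8'); snap('side','s8'); snap('scene','c8')
z=lambda f,x,y,w,h,W,H: cv2.resize(cv2.imread(f'pics/{f}.png')[y:y+h,x:x+w],(W,H),interpolation=cv2.INTER_CUBIC)
cv2.imwrite('pics/m8.png',np.hstack([z('w8',290,155,65,88,406,550),np.vstack([z('s8',230,200,36,25,394,275),z('c8',378,232,36,25,394,275)])]))
zz=r.get_state()['eef_pos'][2]-.1013; o={}
for n,f,b in(('wrist','w8',(285,160,80,70)),('side','s8',(230,205,35,25)),('scene','c8',(378,235,36,25))):
    e,k=ring(f'pics/{f}.png',b); o[n]=e[0]; print(n,e,k,plane(n,*e[0],zz))
t=lambda a,b:two(ray(a,*o[a]),ray(b,*o[b]))
print(zz,t('wrist','side'),t('wrist','scene'),t('scene','side'))
E
```

```text
t 11.275 eef [0.5862 0.1767 0.1913] xang -102.73 tilt [ 0.0018  0.0001 -1.    ] F [-0.27  1.15 -2.62] w 0.349
move [ 0.0021 -0.0017  0.0016] roll 0.0003
[ 0.0195 -0.0165 -0.0249]
wrist ((322.6922912597656, 196.14755249023438), (42.199039459228516, 45.55048370361328), 3.6802256107330322) 415 [0.5919 0.1748 0.09  ]
side ((247.55039978027344, 219.2875518798828), (9.45606803894043, 12.143193244934082), 96.90074920654297) 18 [0.5942 0.1766 0.09  ]
scene ((395.7619934082031, 249.6556396484375), (10.19609546661377, 14.160449028015137), 91.78630828857422) 47 [0.5957 0.1765 0.09  ]
0.08997639138100466 (array([0.5929, 0.1759, 0.0911]), np.float64(0.0025963563282863492)) (array([0.5904, 0.1757, 0.0851]), np.float64(0.0012004996103935524)) (array([0.5947, 0.1763, 0.0891]), np.float64(0.00024003558605983626))
```

View pics/m8.png

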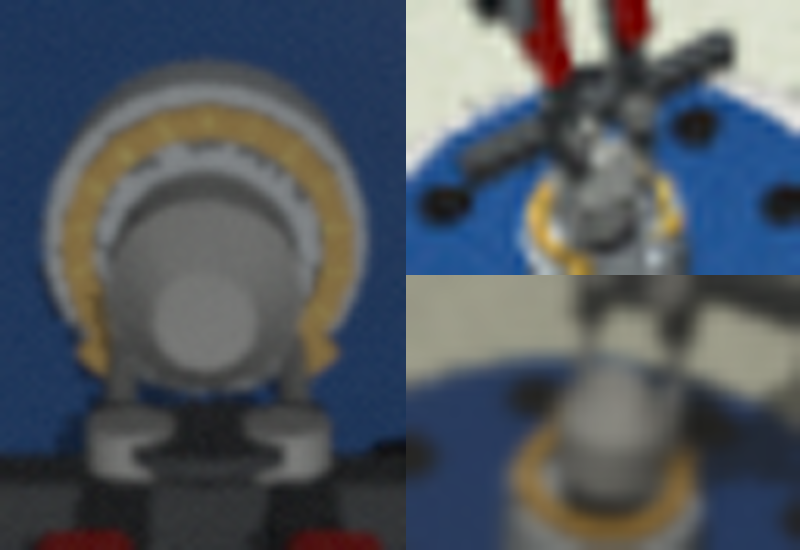

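The wrist view shows the ring lying evenly around the axle and nearly concentric with the hub; the scene view shows it at the dark groove. To rule out slip since the grasp, I compare the ring's wrist-image size and position with the picture taken in the stand, where its height was known.

```bash
python3 - <<'E'
from fit import *
for f in('w2','w3','w4','w5','w6','w7','w8'):
    im=cv2.imread(f'pics/{f}.png'); hs=cv2.cvtColor(im,cv2.COLOR_BGR2HSV); S=np.where((hs[...,0]>8)&(hs[...,0]<30),hs[...,1],0).astype(float)
    def edges(a,o): # half-level crossings of first and last
        k=np.where(a>60)[0]; i,j=k[0],k[-1]
        return o+i-(a[i]-60)/(a[i]-a[i-1]+1e-9), o+j+(a[j]-60)/(a[j]-a[j+1]+1e-9)
    W=[edges(S[v,288:358],288) for v in range(188,202)]; w=[b-a for a,b in W]; i=int(np.argmax(w))
    T=[edges(S[160:185,u],160) for u in range(318,328)]
    print(f,'width max',round(np.median(sorted(w)[-5:]),2),'mid',round(np.mean([(a+b)/2 for a,b in W]),2),'far outer',round(np.mean([a for a,b in T]),2),'far inner',round(np.mean([b for a,b in T]),2))
# hub/axle reference vs ring height in scene & side: predicted ring rim extents for heights
ax=np.array([.5935,.1750])
for n,f,b in(('scene','c8',(378,235,36,25)),('side','s8',(230,205,35,25))):
    p=np.argwhere(ringmask(f'pics/{f}.png',b))[:,::-1]; print(n,'mask',p.min(0),p.max(0))
    for z in(.086,.0895,.093):
        q=np.array([proj(n,[ax[0]+.0185*np.cos(a),ax[1]+.0185*np.sin(a),z]) for a in np.linspace(0,6.28,60)]); print(z,q.min(0),q.max(0))
E
```

```text
w2 width max 47.44 mid 322.81 far outer 171.45 far inner 177.79
w3 width max 47.23 mid 322.65 far outer 171.28 far inner 177.15
w4 width max 48.15 mid 323.1 far outer 171.26 far inner 177.16
w5 width max 47.18 mid 322.69 far outer 171.53 far inner 177.61
w6 width max 47.26 mid 322.68 far outer 171.58 far inner 177.77
w7 width max 47.08 mid 322.7 far outer 171.57 far inner 177.59
w8 width max 46.5 mid 322.8 far outer 171.57 far inner 177.13
scene mask [388 246] [403 255]
0.086 [387.4447 245.0517] [402.8006 255.4172]
0.0895 [387.5614 243.9851] [402.9449 254.342 ]
0.093 [387.6784 242.9147] [403.0897 253.263 ]
side mask [241 217] [254 224]
0.086 [241.8567 214.9872] [254.6486 225.0178]
0.0895 [241.71   214.2444] [254.5303 224.2825]
0.093 [241.5627 213.4984] [254.4114 223.5439]
```

The ring looks identical in the wrist image now and in the stand, so nothing slipped. That puts it at z ≈ 90.0 mm (groove 89.5 mm, band 85–94 mm). Force equals the pliers' weight only, so I'm handing in.

```bash
python3 -c "
from h import *
plan([.5864,.1762,.191]); print(ticket.close_job())"
```

```text
t 11.425 eef [0.5862 0.1767 0.1913] xang -102.74 tilt [ 1.7e-03  1.0e-04 -1.0e+00] F [-0.44  0.66 -2.46] w 0.347
move [ 0.002  -0.0017  0.0014] roll 0
the job is handed in; nothing more can be done
None
```

I lifted the pliers straight out of the grey stand with the handles fully squeezed, carried them over the centrifuge, and slid the open ring down to the groove. The job was handed in at 11.4 s with the arm still holding the ring there.

**Height:** the ring centre is at about 90.0 mm, against 89.5 mm for the groove. I took this from the stand geometry, and the unchanged ring in the wrist images showed no slip.

**Centring:** the last check was about 0.5 mm off or better. The measured force was about 2.5 N downward, roughly the pliers' weight, so there was no sign of contact. The jaw opening of 0.35 matched fully squeezed handles, and the tool tilt was below 0.002 rad.

**Checks that disagreed:**
- The coarser scene and side views put the ring 1–4 mm lower, at 85.5–88.5 mm; most of these are inside the allowed height. Pairwise triangulation between cameras gave 85–91 mm.
- The ring's apparent size in the wrist image hinted that it was a few mm higher. The picture taken in the stand showed the same size, so I put that down to camera scale.

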